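# Lock the filter collar on the colour analyser

### The arm

A 6-joint arm with a two-finger parallel gripper is mounted at the origin on the work surface. World frame = base frame: x ahead of the robot, y to its left, z up, the work surface at z = 0. Lengths are in m, angles in degrees, forces in N, time in s.
With the tool pointing down it reaches from about 0.25 to 0.725 m from the base axis. Payload 9.7 kg.
Tool frame: the origin (TCP) lies between the finger pads; the fingertips stand 25 mm ahead of it and the grasp point (between the pads) lies 6 mm ahead of it; z points along the fingers, y is the line along which they close (so a half turn about z gives the same grasp; the last joint's range is limited). The gripper opens to 85 mm and grips with 20 to 120 N. Pads are 22 mm wide; open, the fingers measure 114 mm over their backs; the gripper's body (76 mm by 85 mm) begins 54 mm behind the grasp point. The pads swing forward as they close: fully open they stand 13 mm farther back than shut.
Start: joints at [-69.901, 4.979, 10.078, 95.1, 0, 90], TCP at [0.189, -0.517, 0.256] pointing down, gripper open.
Joint ranges: [-179.16, 179.16], [-48.56, 103.87], [-65.8, 70.77], [-126.05, 130.52], [-82.76, 87.17], [-180, 180]. Speed limits (degrees/s): [127.2, 127.2, 147.25, 180, 180, 180].

### API

Orientations are given as [roll, pitch, yaw] about the fixed x, y, z axes, in that order (R = Rz(yaw) Ry(pitch) Rx(roll)).
In Python, from workcell import bot, viewer gives the robot as it stands (bot), with the cameras (viewer).
- The arm moves only by the shell command python3 drive.py 'ROWS' [FORCE]. ROWS is rows parted by semicolons, their numbers by spaces, 1 to 5 of them, each of 5 numbers: dx, dy, dz in m, then a turn about the tool's z in degrees, then the finger opening in m; each row is the pose to reach, as a shift and turn from the pose commanded when the command began, along the tool's axes at that moment; what a row does not reach only later rows make up. A row lasts 1/12 s, in which the tool goes at most 0.0417 m and 7.16 degrees, less where a joint would pass 70% of its speed; a pose out of reach is approached as far as the arm can. The fingers move at their own pace and stop on an object; FORCE is the grip in N (left out, the last holds). Time passes only in rows, so rows that do not move let the fingers close. It prints the time, the measured TCP pose, the force, the opening and the grip force at its end.
- bot.get_obs(): the state, without advancing time (a new reading comes with each control period).
- viewer.camera(name): name is "scene" or "side" or "wrist"; returns the picture (420x560x3 uint8, blue, green, red); there is no depth.
- viewer.camera_info(name): a dict with "mtx" (3x3 intrinsics, pixels), "k1" (the pictures are not rectified: a ray, as slopes to the right and down, at radius r is drawn at 1 + k1 r^2 times it, then the intrinsics apply), "extrinsics" (4x4, takes a point from camera to world coordinates). Camera axes: x right, y down, z forward; pixel columns grow to the right and rows downward; lengths in m; the calibration is good to about 2 mm. A picture is of the moment at which its call begins: read the wrist's pose just before it. camera_info takes no time and is no camera call; for the wrist camera it gives the pose at the moment of the call.
- bot.job_done(): hands the job in; it is judged then, once.
The state is a dict: "time": time; "q": joint angles; "qd": joint speeds; "joint_efforts": joint torques, N m; "ee_pos": TCP position; "tcp_rot": TCP orientation; "wrist_force": force on the tool from outside, world axes, zero at the start; "torque": the same for the moment, N m; "opening": finger opening in m; "grasp_force": force on a finger pad.
Only numpy, scipy, OpenCV 4.12 (cv2) and the standard library are available. Lean on these libraries where they do the work, as an engineer would, in place of code of your own. Each camera call takes 0.05 s, during which the arm holds its last target. There are 200 camera calls.

### The job

Get the colour analyser ready: first fold its stiff black light shade back about its hinge until it stands upright, and leave it so. Then turn the knurled collar on its port, clockwise seen from above and less than a quarter turn, until the hidden keyway inside drops over the pin, without taking the collar off. Push it fully home against its spring and finish while still holding it down there with the gripper, everything else on the bench and on the analyser left where it stands.

Things in the scene. Friction and masses are not known exactly. Their poses are not given: they have to be found in the camera images.
- analyser: white and grey bench instrument, fixed, 300 x 300 mm, flat deck (top) 60 mm above the bench. Origin: centre of its underside; x points from its front (robot side) to the shade's hinge at the back, y to its left, z up. Port axis at x -40 mm, y 0; the shade's hinge line runs along y at x +100 mm, 85 mm above the bench; behind it a ridge 22 mm high on the deck (x 104 to 140 mm).
- port (a point): centre of the port: on the deck (60 mm above the bench), on the collar's axis. Hidden under the collar: a fixed round spigot, 45 mm across, 32 mm tall, that guides the collar; on its top a pin, 5 mm across, 7 mm tall, 15 mm off the axis (direction not given); in its middle a sprung plunger that lifts the collar with 4 N at the start, 7 N at home.
- collar: loose round aluminium collar, 0.13 to 0.25 kg, 58 mm tall, upright over the port: knurled head 60 mm across (41 to 58 mm above its underside), 58 mm across below. Origin: centre of its underside; z up. x and y mark nothing visible. Underside 7.5 mm above the deck at the start; home when it meets the deck. Let go at home, it rises 7 mm again. Its keyway, 11 mm wide, is hidden inside.
- collar_top (a point): centre of the collar's flat top, 58 mm above its underside, 125.5 mm above the bench at the start and 118 mm at home. Pushed down out of line the collar stops hard on the pin, 1.5 mm below its start; in line (to about 7 degrees either way) it goes down the whole 7.5 mm. It comes in line after a clockwise turn, seen from above, of 25 to 70 degrees from the start.
- shade (a joint): angle of the light shade, rad: 0 would be flat over the deck towards the front, 1.571 is upright; starts at 0.85 to 1.2, leaning over the port. Grows as it is pushed back, away from the front; travel to 2.1. It stays where it is left: friction 0.25 N m, about 2.5 N square to the plate at its free edge.
- shade_hinge (a point): middle of the shade's hinge line, 85 mm above the bench; the hinge runs along the analyser's y
- shade_edge (a point): middle of the shade's free edge, 110 mm from the hinge line. The shade is a stiff black plate 150 mm wide (along the hinge), 4 mm thick, 6 mm at the free edge.
- paint_can: steel paint can, 108 mm across, 125 mm tall, left side of the bench; leave it alone. Origin: centre of its underside
- paint_tin: smaller steel tin, 84 mm across, 85 mm tall, right side of the bench; leave it alone. Origin: centre of its underside
- ink_jar: jar, 60 mm across, 75 mm tall, right side of the bench; leave it alone. Origin: centre of its underside
- wash_bottle: bottle, 66 mm across, 150 mm tall, left side of the bench; leave it alone. Origin: centre of its underside
- palette_knife: spatula 200 mm long lying flat, left side of the bench; leave it alone. Origin: on its underside
- sample_pot: small pot, 34 mm across, 40 mm tall, standing on the analyser's deck, at its near left part; leave it alone. Origin: centre of its underside
- cal_tile: round tile in a black holder, 42 mm across, 10 mm thick, lying on the analyser's deck, at its right; leave it alone. Origin: centre of its underside

How it is judged:
By the outcome, as a careful person would: the job done as asked, in the order asked, and still so for the second after the job is handed in, while the arm keeps its last pose, push and grip.
It also fails if it takes over 51 s, if anything falls off the work surface, if the arm or the gripper's body presses on something with over 40 N, if the wrist force passes 120 N, or if a joint passes its speed limit or range.

## Working session

There is one attempt and no reset: what is moved stays moved. The work goes in short steps, Python scripts to look and compute and a shell command to move; the robot and the scene stay as the last step left them, time stands still between calls to the robot, and variables do not carry over. Pictures are saved under pics/ and viewed, at most 10 in all, crops included, and the job is handed in when it is done.

```bash
ls; mkdir -p pics; python3 - <<'E'
from workcell import bot, viewer
import cv2,numpy as np
for n in("scene","side"):
    cv2.imwrite(f"pics/{n}0.png",viewer.camera(n)); i=viewer.camera_info(n); print(n,np.round(i["mtx"],1).tolist(),i["k1"],np.round(i["extrinsics"],3).tolist())
o=bot.get_obs();print(o["time"],o["ee_pos"],o["tcp_rot"],o["opening"])
E
```

```text
drive.py
pics
workcell.py
scene [[386.9, 0.0, 276.5], [0.0, 386.9, 207.1], [0.0, 0.0, 1.0]] -0.014459410143794527 [[0.401, 0.569, -0.718, 1.276], [0.916, -0.244, 0.318, -0.347], [0.005, -0.785, -0.619, 0.751], [0.0, 0.0, 0.0, 1.0]]
side [[394.9, 0.0, 280.7], [0.0, 394.9, 212.0], [0.0, 0.0, 1.0]] -0.07665804992040295 [[-0.911, -0.302, 0.28, 0.232], [-0.412, 0.683, -0.604, 0.607], [-0.009, -0.666, -0.746, 0.861], [0.0, 0.0, 0.0, 1.0]]
0.1 [ 0.18896451 -0.51632841  0.2556625 ] [-1.79931291e+02  3.14746793e-04  2.01023131e+01] 0.08524688382403388
```

View pics/scene0.png

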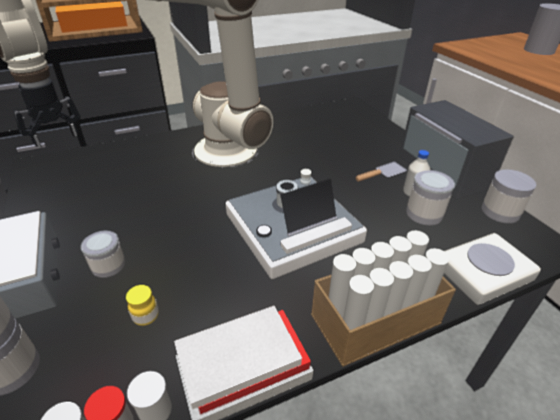

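View pics/side0.png

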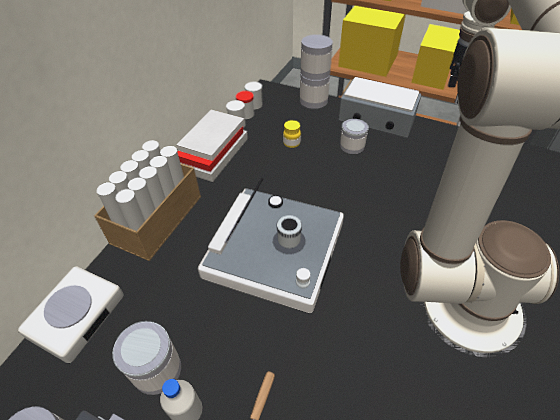

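The scene view shows the analyser at about (295,225), with the shade at (310,205) and the collar at (288,190). The side view shows the collar top at (289,224) and the shade edge-on at about (255,195). I'll enlarge both.

```bash
python3 - <<'E'
import cv2,numpy as np
a=cv2.imread("pics/scene0.png")[160:280,220:370];b=cv2.imread("pics/side0.png")[172:312,195:350]
cv2.imwrite("pics/c1.png",cv2.resize(a,None,fx=5,fy=5,interpolation=cv2.INTER_CUBIC))
cv2.imwrite("pics/c2.png",cv2.resize(b,None,fx=4,fy=4,interpolation=cv2.INTER_CUBIC))
E
```

```text
(no output)
```

View pics/c1.png

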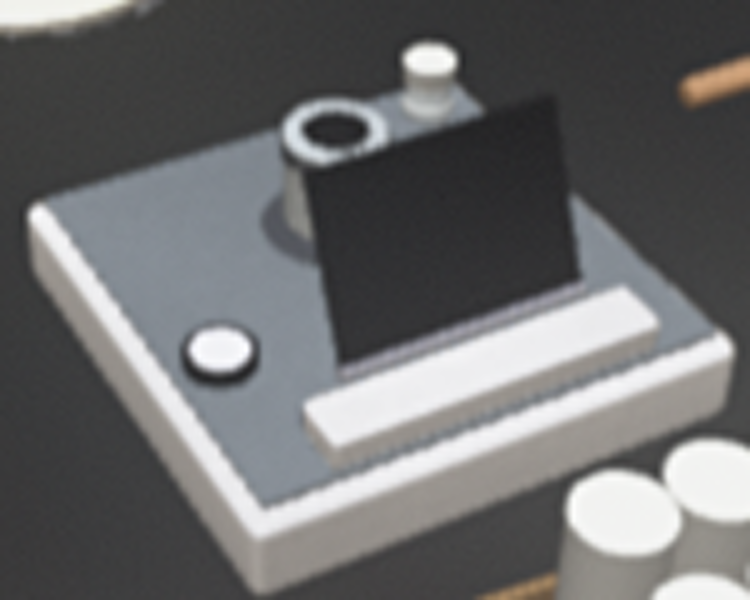

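View pics/c2.png

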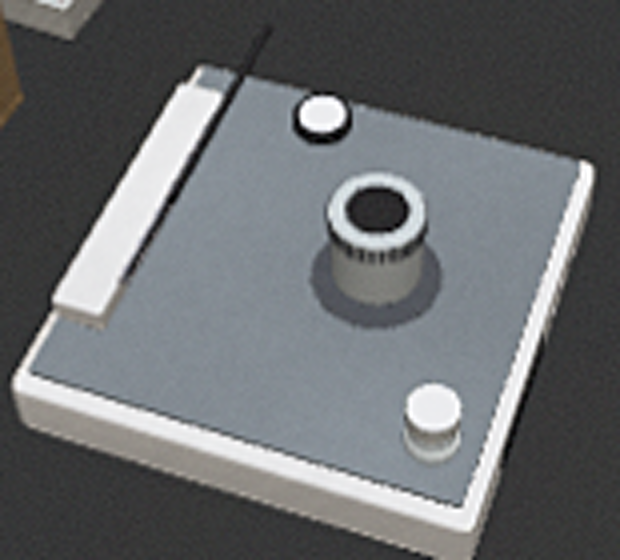

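Crop 1 shows the collar top centre at (335,132), the shade's free edge from (303,172) to (555,95), and its hinge side from (342,368) to (582,280). The deck corners are (35,205), (262,520) and (730,345). Crop 2 shows the collar top at (377,208), the deck corners at (200,70), (590,165), (475,525) and (20,380), and the pot at (433,408). The next step is to fit the analyser pose and shade angle to these.

```bash
cat >h.py <<'E'
import numpy as np,cv2
from workcell import bot, viewer
from scipy.optimize import least_squares
def proj(n,P,I=None):
    I=I or viewer.camera_info(n);T=np.linalg.inv(I["extrinsics"])
    p=np.atleast_2d(P)@T[:3,:3].T+T[:3,3];s=p[:,:2]/p[:,2:]
    s=s*(1+I["k1"]*(s**2).sum(1,keepdims=True))
    return s*np.array([I["mtx"][0,0],I["mtx"][1,1]])+I["mtx"][:2,2]
E
python3 - <<'E'
from h import *
S=lambda *p:np.array(p,float)/5+[220,160]-.4; D=lambda *p:np.array(p,float)/4+[195,172]-.375
c=.149
def world(p,L): 
    ca,sa=np.cos(p[2]),np.sin(p[2]);L=np.array(L,float)
    return np.c_[p[0]+ca*L[:,0]-sa*L[:,1],p[1]+sa*L[:,0]+ca*L[:,1],L[:,2]]
I={n:viewer.camera_info(n) for n in("scene","side")}
def sh(a,y,r=.11): return [.1-r*np.cos(a),y,.085+r*np.sin(a)]
sd=S((303,172),(555,95))
so=S((35,205),(262,520),(730,345),(335,132)); dd=D((200,70),(590,165),(475,525),(20,380),(377,208))
def f(p):
    a=proj("scene",world(p,[(-c,-c,.06),(c,-c,.06),(c,c,.06),(-.04,0,.1255)]),I["scene"])-so
    b=proj("side",world(p,[(c,-c,.06),(-c,-c,.06),(-c,c,.06),(c,c,.06),(-.04,0,.1255)]),I["side"])-dd
    e=proj("scene",world(p,[sh(p[3],-.075),sh(p[3],.075)]),I["scene"])-sd
    g=proj("side",world(p,[sh(p[3],-.075)]),I["side"])-D((268,28))
    return np.r_[a,b,e,g].ravel()
for y0 in(0,.4,-.4):
    r=least_squares(f,[.5,0,y0,1.],loss="soft_l1",f_scale=1)
    print(r.cost,r.x[:2],np.degrees(r.x[2:]),np.round(r.fun,1).tolist())
p=r.x;print("port",world(p,[(-.04,0,.06)]),"edge",world(p,[sh(p[3],0)]))
g=lambda P:np.r_[(proj("scene",P,I["scene"])-so[3]).ravel(),(proj("side",P,I["side"])-dd[4]).ravel()]
t=least_squares(g,[.5,0,.12]);print("collar tri",t.x,t.fun)
E
python3 - <<'E'
from h import *
S=lambda *p:np.array(p,float)/5+[220,160]-.4; D=lambda *p:np.array(p,float)/4+[195,172]-.375
def world(p,L): 
    ca,sa=np.cos(p[2]),np.sin(p[2]);L=np.array(L,float)
    return np.c_[p[0]+ca*L[:,0]-sa*L[:,1],p[1]+sa*L[:,0]+ca*L[:,1],L[:,2]]
I={n:viewer.camera_info(n) for n in("scene","side")}
def sh(a,y,r=.11): return [.1-r*np.cos(a),y,.085+r*np.sin(a)]
sd=S((303,172),(555,95))
so=S((35,205),(262,520),(730,345),(335,132)); dd=D((200,70),(590,165),(475,525),(20,380),(377,208))
rg=S((305,410),(625,290),(658,322),(338,448))
def f(p):
    c=p[4];w=[[1],[1],[1],[3]]
    a=(proj("scene",world(p,[(-c,-c,.06),(c,-c,.06),(c,c,.06),(-.04,0,.1255)]),I["scene"])-so)*w
    b=(proj("side",world(p,[(c,-c,.06),(-c,-c,.06),(-c,c,.06),(c,c,.06),(-.04,0,.1255)]),I["side"])-dd)*(w+[[1]])[1:][:0].__class__([[1],[1],[1],[1],[3]])
    e=proj("scene",world(p,[sh(p[3],-.075),sh(p[3],.075)]),I["scene"])-sd
    g=proj("side",world(p,[sh(p[3],-.075)]),I["side"])-D((268,28))
    return np.r_[a,b,e,g].ravel()
r=least_squares(f,[.5,0,0,1.,.145],loss="soft_l1",f_scale=1)
p=r.x;print(r.cost,p,np.degrees(p[2:4]),np.round(r.fun,1).tolist())
print("port",world(p,[(-.04,0,.06)]),"edge",world(p,[sh(p[3],0)]),"hinge",world(p,[(.1,0,.085)]))
E
```

```text
14.161667788158793 [0.51428316 0.04179828 0.08925697 1.16075653 0.14469   ] [ 5.11404751 66.50645029] [-0.5, -1.2, 0.6, -1.2, 0.4, -3.2, 0.5, -0.5, -0.6, -2.9, -0.2, -2.8, -1.0, -3.3, -1.2, -1.5, 0.4, 0.1, 0.2, -0.1, -0.1, -0.9, 0.5, -1.9]
port [[0.47444239 0.03823274 0.06      ]] edge [[0.5702086  0.04680331 0.18588155]] hinge [[0.61388508 0.05071213 0.085     ]]
```

The collar is at (0.4745, 0.038). Analyser yaw is about 5° and the shade about 66°. I'll move with fingers shut to just in front of the shade.

```bash
R='python3 drive.py'
python3 drive.py '.02 -.016 0 0 0;.046 -.036 0 0 0;.074 -.0575 0 0 0;.102 -.0794 0 0 0;.13 -.1014 0 0 0' 30
python3 drive.py '.026 -.0203 0 0 0;.052 -.0406 0 0 0;.078 -.0608 0 0 0;.104 -.081 0 0 0;.13 -.1014 0 0 0'
python3 drive.py '.026 -.0203 0 0 0;.052 -.0406 0 0 0;.078 -.0608 0 0 0;.104 -.081 0 0 0;.13 -.1014 0 0 0'
python3 drive.py '.026 -.0203 0 0 0;.052 -.0406 0 0 0;.078 -.0608 0 0 0;.104 -.081 0 0 0;.13 -.1014 0 0 0'
python3 drive.py '0 0 0 6 0;0 0 0 12 0;0 0 0 12 0'
python3 -c "
from workcell import bot, viewer
o=bot.get_obs();print(o['q'],o['ee_pos'],o['tcp_rot'])"
```

```text
time: 0.52
ee_pos: [0.2766, -0.3752, 0.2559]
tcp_rot: [-180.0, 0.0, 20.1]
wrist_force: [0.8, 0.2, 0.2]
opening: 0.0258
grasp_force: 0.0
time: 0.93
ee_pos: [0.3639, -0.2352, 0.2561]
tcp_rot: [-180.0, 0.0, 20.1]
wrist_force: [0.8, -0.6, -0.2]
opening: 0.0004
grasp_force: 0.0
time: 1.35
ee_pos: [0.4512, -0.0952, 0.2561]
tcp_rot: [-180.0, 0.0, 20.1]
wrist_force: [1.2, -0.3, -0.5]
opening: 0.0001
grasp_force: 0.0
time: 1.77
ee_pos: [0.5385, 0.0447, 0.2559]
tcp_rot: [-180.0, 0.0, 20.1]
wrist_force: [1.2, -1.0, 0.5]
opening: -0.0003
grasp_force: 0.0
time: 2.02
ee_pos: [0.538, 0.0437, 0.2556]
tcp_rot: [-180.0, 0.1, 7.9]
wrist_force: [-0.4, -0.5, 0.1]
opening: -0.0002
grasp_force: 0.0
[ 4.64902171e+00  3.62629996e+00  8.56164901e+00  9.50149133e+01
 -7.17256129e-04  1.76749762e+02] [0.53800441 0.04374686 0.25555862] [-1.79996205e+02  7.94769359e-02  7.89926327e+00]
```

```bash
python3 drive.py '0 0 .02 0 0;0 0 .04 0 0;0 0 .06 0 0;0 0 .08 0 0;0 0 .08 0 0'
python3 drive.py '.01 0 0 0 0;.02 .001 0 0 0;.03 .0015 0 0 0;.04 .002 0 0 0;.04 .002 0 0 0'
python3 drive.py '.004 0 0 0 0;.008 0 0 0 0;.012 0 0 0 0;.012 0 0 0 0'
python3 - <<'E'
from h import *
a=viewer.camera("scene")[140:260,240:360];b=viewer.camera("side")[150:270,215:335]
cv2.imwrite("pics/p1.png",np.hstack([cv2.resize(x,(400,400),interpolation=cv2.INTER_CUBIC) for x in(a,b)]))
E
```

```text
time: 2.43
ee_pos: [0.5362, 0.0426, 0.1723]
tcp_rot: [-180.0, 0.3, 8.3]
wrist_force: [0.5, -1.0, -0.8]
opening: -0.0001
grasp_force: 0.0
time: 2.85
ee_pos: [0.5802, 0.0467, 0.1789]
tcp_rot: [180.0, -0.2, 8.2]
wrist_force: [1.5, 0.4, 4.5]
opening: 0.0004
grasp_force: 0.0
time: 3.18
ee_pos: [0.5919, 0.0479, 0.1804]
tcp_rot: [179.9, -0.3, 8.2]
wrist_force: [-2.1, -3.2, 12.2]
opening: 0.0001
grasp_force: 0.4
```

View pics/p1.png

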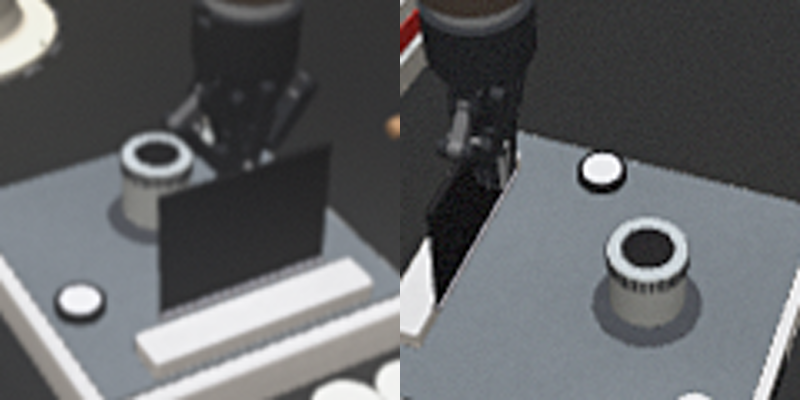

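Left: the shade is now nearly upright, with its free edge from (160,200) to (330,147) and its hinge side from (160,312) to (322,255). The fingers are behind it. Next I fit the angle.

```bash
cat >>h.py <<'E'
P0=[.51428,.0418,.0893]
def loc(L,p=P0):
    ca,sa=np.cos(p[2]),np.sin(p[2]);L=np.atleast_2d(L)
    return np.c_[p[0]+ca*L[:,0]-sa*L[:,1],p[1]+sa*L[:,0]+ca*L[:,1],L[:,2]]
def shade(pts,n="scene",ys=(-.075,.075)):
    "angle (deg) from free-edge back corners"
    I=viewer.camera_info(n)
    def f(v):
        a,dx,dy=v[0],v[1],v[2];c,s=np.cos(a),np.sin(a)
        P=[[.1-.11*c+.003*s+dx*0,y,.085+.11*s+.003*c] for y in ys]
        return np.r_[(proj(n,loc(P),I)-pts).ravel(),[(dy)*300,dx*300]]
    r=least_squares(f,[1.3,0,0]);return np.degrees(r.x[0]),r.fun[:4]
E
python3 - <<'E'
from h import *
print(shade(np.array([(303,172),(555,95)])/5+[220,160]-.4))
print(shade(np.array([(160,200),(330,147)])/3.3333+[240,140]-.35))
for a in (70,75,80,85,90):
    a=np.radians(a);c,s=np.cos(a),np.sin(a)
    print(((proj("scene",loc([[.1-.11*c+.003*s,y,.085+.11*s+.003*c] for y in(-.075,.075)]))-[240,140]+.35)*3.333).round().tolist())
print(((proj("scene",loc([[.1,y,.085] for y in(-.075,.075)]))-[240,140]+.35)*3.333).round().tolist())
o=bot.get_obs();d=o["ee_pos"][:2]-P0[:2];print("tcp local x",d@[np.cos(.0893),np.sin(.0893)])
E
```

```text
(np.float64(65.19353557252771), array([ 0.2670865 , -0.11915444,  0.00187673, -0.87271175]))
(np.float64(85.62785432637544), array([ 0.65177259, -0.41612499,  0.93943643, -1.50281335]))
[[142.0, 183.0], [310.0, 129.0]]
[[148.0, 187.0], [317.0, 132.0]]
[[155.0, 192.0], [325.0, 136.0]]
[[161.0, 198.0], [332.0, 141.0]]
[[168.0, 205.0], [340.0, 147.0]]
[[162.0, 317.0], [323.0, 257.0]]
tcp local x 0.07771400533388403
```

```bash
python3 drive.py '.003 0 0 0 0;.006 0 0 0 0;.008 0 0 0 0;.008 0 0 0 0;.008 0 0 0 0'
python3 - <<'E'
from h import *
o=bot.get_obs();d=o["ee_pos"][:2]-P0[:2];print("tcp local x",d@[np.cos(.0893),np.sin(.0893)])
E
python3 drive.py '-.005 0 0 0 0;-.02 0 0 0 0;-.035 0 0 0 0;-.05 0 0 0 0;-.065 0 0 0 0'
python3 drive.py '0 0 -.03 0 .085;-.01 0 -.06 0 .085;-.03 0 -.08 0 .085;-.05 0 -.08 0 .085;-.07 0 -.08 0 .085'
python3 - <<'E'
from h import *
a=viewer.camera("scene")[160:260,260:360];b=viewer.camera("side")[150:270,195:315]
cv2.imwrite("pics/p2.png",np.hstack([cv2.resize(x,(400,400),interpolation=cv2.INTER_CUBIC) for x in(a,b)]))
E
```

```text
time: 3.7
ee_pos: [0.5998, 0.0488, 0.1806]
tcp_rot: [179.9, -0.4, 8.1]
wrist_force: [0.1, -4.1, 11.8]
opening: -0.0001
grasp_force: 0.6
tcp local x 0.08580017973548065
time: 4.12
ee_pos: [0.5338, 0.0403, 0.1781]
tcp_rot: [180.0, -0.1, 8.2]
wrist_force: [-0.1, 0.9, 0.3]
opening: 0.0001
grasp_force: 0.0
time: 4.53
ee_pos: [0.4646, 0.0304, 0.2596]
tcp_rot: [180.0, -0.3, 8.2]
wrist_force: [-0.7, -0.9, 0.9]
opening: 0.0608
grasp_force: 0.0
```

View pics/p2.png

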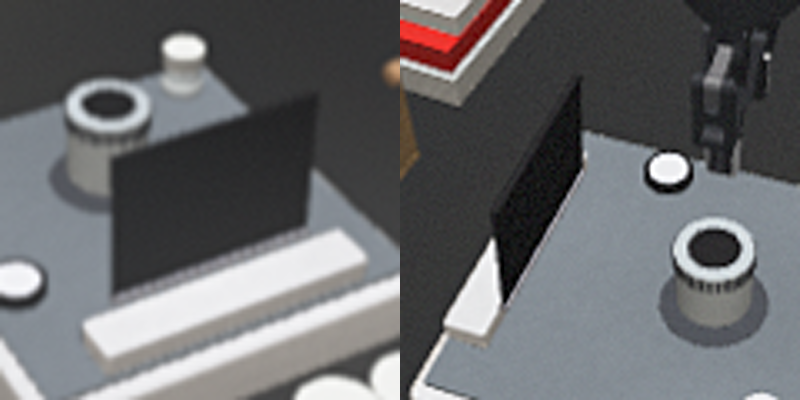

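Left: free edge corners at (112,158) and (319,93). Right: free edge at (492,212) and (580,78), and the collar untouched at (714,250).

```bash
python3 - <<'E'
from h import *
print(shade(np.array([(112,158),(319,93)])/4+[260,160]-.375))
q=np.array([(92,212),(180,78)])/3.3333+[195,150]-.35
for a in(80,85,90,95):
    c,s=np.cos(np.radians(a)),np.sin(np.radians(a))
    for n,k,e in(("scene",1,np.array([(112,158),(319,93)])/4+[260,160]-.375),("side",-1,q)):
        P=proj(n,loc([[.1-.11*c+k*.003*s,y,.085+.11*s+.003*k*c] for y in((-.075,.075) if n=="scene" else(.075,-.075))]))
        print(a,n,(P-e).round(1).tolist())
# hinge-edge relative in scene
o=bot.get_obs();T=np.radians(o["tcp_rot"][2]);d=np.array([.4747,.038])-o["ee_pos"][:2]
print(o["ee_pos"],o["tcp_rot"],o["q"],"dx",d@[np.cos(T),np.sin(T)],"dy",d@[np.sin(T),-np.cos(T)])
E
```

```text
(np.float64(85.32056415724142), array([ 0.5528072 , -0.01172273,  0.0761565 , -0.73413412]))
80 scene [[-1.6, -1.9], [-2.3, -2.4]]
80 side [[6.9, 2.4], [5.2, -0.2]]
85 scene [[0.4, -0.1], [-0.1, -0.8]]
85 side [[3.0, 1.0], [1.6, -1.5]]
90 scene [[2.5, 2.0], [2.2, 1.0]]
90 side [[-0.9, -0.2], [-2.0, -2.5]]
95 scene [[4.5, 4.4], [4.5, 3.2]]
95 side [[-4.7, -1.2], [-5.5, -3.3]]
[0.46318985 0.0302564  0.25926316] [179.98225218  -0.21403256   8.16731289] [ 3.73800710e+00 -6.85674923e+00 -1.26666405e+00  9.53753212e+01
 -1.16533793e-03  1.75570725e+02] dx 0.012493491865489276 dy -0.006029880378776854
```

```bash
python3 - <<'E'
from h import *
im=cv2.imread("pics/p2.png",0).astype(float)
L=im[:,:400];R=im[:,400:]
def edge(I,rows,lo,hi,sgn):
    out=[]
    for r in rows:
        g=sgn*np.diff(cv2.GaussianBlur(I,(0,0),2)[r,lo:hi]);k=int(g.argmax())
        w=np.clip(g[max(0,k-6):k+7],0,None);out.append((lo+.5+(np.arange(max(0,k-6),max(0,k-6)+len(w))*w).sum()/w.sum(),r))
    return np.array(out)
for name,n,I,rows,lo,hi,sgn,sc,o,y,k in(("L","scene",L,range(195,280,6),95,130,-1,4,(260,160),-.075,1),("R","scene",L,range(120,215,6),295,335,1,4,(260,160),.075,1),
    ("sR","side",R,range(90,150,5),165,200,1,3.3333,(195,150),-.075,-1)):
    e=edge(I,rows,lo,hi,sgn);f=np.polyfit(e[:,1],e[:,0],1);print(name,"slope",f[0],"res",np.std(e[:,0]-np.polyval(f,e[:,1])).round(2),f@[rows[len(rows)//2],1])
    for a in(82,85,88,90,93):
        c,s=np.cos(np.radians(a)),np.sin(np.radians(a))
        P=proj(n,loc([[.1-q*c+k*.002*s,y,.085+q*s+k*.002*c] for q in(.01,.1)]))
        P=(P-o+.4)*sc;sl=(P[1,0]-P[0,0])/(P[1,1]-P[0,1]);print(a,sl.round(4),"x at mid",(P[0,0]+sl*(rows[len(rows)//2]-P[0,1])).round(1))
E
```

```text
L slope 0.0036119089053152087 res 0.19 110.98025863405164
82 0.0556 x at mid 112.8
85 0.0241 x at mid 114.9
88 -0.0096 x at mid 117.1
90 -0.0336 x at mid 118.7
93 -0.0722 x at mid 121.2
R slope -0.090997726338032 res 0.6 311.34995261042036
82 -0.0227 x at mid 310.6
85 -0.0617 x at mid 313.0
88 -0.1032 x at mid 315.6
90 -0.1325 x at mid 317.5
93 -0.1795 x at mid 320.4
sR slope 0.025431121512698447 res 0.24 181.15260987334946
82 -0.0953 x at mid 187.1
85 -0.0199 x at mid 183.3
88 0.0521 x at mid 179.7
90 0.0986 x at mid 177.4
93 0.1662 x at mid 174.0
```

The edge slopes agree on about 87°. I'll give it about 5.5 mm more at the edge.

```bash
python3 drive.py '.02 0 0 0 0;.04 0 0 0 0;.06 -.001 0 0 0;.08 -.002 0 0 0;.092 -.002 0 0 0'
python3 drive.py '0 0 0 0 0;0 0 .03 0 0;0 0 .055 0 0;0 0 .08 0 0;0 0 .08 0 0'
python3 drive.py '.01 0 0 0 0;.02 0 0 0 0;.03 .001 0 0 0;.04 .001 0 0 0;.04 .001 0 0 0'
python3 - <<'E'
from h import *
o=bot.get_obs();d=o["ee_pos"][:2]-P0[:2];print("tcp local x",d@[np.cos(.0893),np.sin(.0893)],o["tcp_rot"])
E
```

```text
time: 5.05
ee_pos: [0.5574, 0.0459, 0.2566]
tcp_rot: [-180.0, -0.1, 8.2]
wrist_force: [-0.5, 0.8, 1.0]
opening: 0.0168
grasp_force: 0.0
time: 5.47
ee_pos: [0.5532, 0.0452, 0.1721]
tcp_rot: [-180.0, 0.3, 8.1]
wrist_force: [-0.9, 0.0, -1.4]
opening: -0.0002
grasp_force: 0.0
time: 5.88
ee_pos: [0.5961, 0.0503, 0.1782]
tcp_rot: [180.0, -0.1, 8.1]
wrist_force: [1.0, 0.8, 1.3]
opening: 0.0002
grasp_force: 0.0
tcp local x 0.08222720753133807 [ 1.79993905e+02 -1.28644015e-01  8.12759257e+00]
```

Target 0.0913, so 9 mm more.

```bash
python3 drive.py '.003 0 0 0 0;.006 0 0 0 0;.009 0 0 0 0;.009 0 0 0 0;.009 0 0 0 0'
python3 - <<'E'
from h import *
o=bot.get_obs();d=o["ee_pos"][:2]-P0[:2];print("tcp local x",d@[np.cos(.0893),np.sin(.0893)],o["tcp_rot"])
E
python3 drive.py '-.005 0 0 0 0;-.02 0 0 0 0;-.035 0 0 0 0;-.05 0 0 0 0;-.065 0 0 0 0'
python3 drive.py '0 0 -.03 0 .085;-.01 0 -.06 0 .085;-.03 0 -.08 0 .085;-.05 0 -.08 0 .085;-.07 0 -.08 0 .085'
python3 - <<'E'
from h import *
a=viewer.camera("scene")[160:260,260:360];b=viewer.camera("side")[150:270,195:315]
cv2.imwrite("pics/p3.png",np.hstack([cv2.resize(x,(400,400),interpolation=cv2.INTER_CUBIC) for x in(a,b)]))
im=cv2.imread("pics/p3.png",0).astype(float)
L=im[:,:400];R=im[:,400:]
def edge(I,rows,lo,hi,sgn):
    out=[]
    for r in rows:
        g=sgn*np.diff(cv2.GaussianBlur(I,(0,0),2)[r,lo:hi]);k=int(g.argmax());j=max(0,k-6)
        w=np.clip(g[j:k+7],0,None);out.append((lo+.5+((j+np.arange(len(w)))*w).sum()/w.sum(),r))
    return np.array(out)
A=np.arange(80,100,.5)
for name,n,I,rows,lo,hi,sgn,sc,o,y,k in(("L","scene",L,range(200,280,6),95,135,-1,4,(260,160),-.075,1),("R","scene",L,range(120,215,6),295,335,1,4,(260,160),.075,1),
    ("sR","side",R,range(90,150,5),160,200,1,3.3333,(195,150),-.075,-1)):
    e=edge(I,rows,lo,hi,sgn);f=np.polyfit(e[:,1],e[:,0],1);S=[]
    for a in A:
        c,s=np.cos(np.radians(a)),np.sin(np.radians(a))
        P=proj(n,loc([[.1-q*c+k*.002*s,y,.085+q*s+k*.002*c] for q in(.01,.1)]));S.append((P[1,0]-P[0,0])/(P[1,1]-P[0,1]))
    print(name,f[0],np.std(e[:,0]-np.polyval(f,e[:,1])),"angle",A[np.abs(np.array(S)-f[0]).argmin()])
o=bot.get_obs();T=np.radians(o["tcp_rot"][2]);d=np.array([.4747,.038])-o["ee_pos"][:2]
print(o["ee_pos"],o["tcp_rot"],o["q"],"dx",d@[np.cos(T),np.sin(T)],"dy",d@[np.sin(T),-np.cos(T)])
E
```

```text
time: 6.3
ee_pos: [0.6034, 0.0514, 0.1768]
tcp_rot: [-180.0, -0.0, 8.1]
wrist_force: [-1.1, 1.2, -0.1]
opening: -0.0001
grasp_force: 0.0
tcp local x 0.08965176934280288 [-1.79996453e+02 -2.96541223e-02  8.10298221e+00]
time: 6.72
ee_pos: [0.5379, 0.0421, 0.176]
tcp_rot: [-180.0, 0.0, 8.1]
wrist_force: [-0.5, -0.3, -0.4]
opening: 0.0001
grasp_force: 0.0
time: 7.13
ee_pos: [0.469, 0.0323, 0.2575]
tcp_rot: [180.0, -0.1, 8.1]
wrist_force: [-0.3, 0.0, -0.1]
opening: 0.0604
grasp_force: 0.0
L -0.07003309882531926 0.413062018081693 angle 93.0
R -0.19538835164043908 0.8192500346109179 angle 94.0
sR 0.17836476279689278 0.22947425571076024 angle 93.5
[0.46768556 0.03215901 0.25732084] [ 1.79998539e+02 -6.69556783e-02  8.09622733e+00] [ 3.93169363e+00 -6.13811403e+00 -8.31252533e-01  9.52399765e+01
  3.40539837e-03  1.75835469e+02] dx 0.007767152325252322 dy -0.0047948874201279934
```

The shade coasted to about 93.5°, consistent across the three edges. I'll nudge it back slowly from behind.

```bash
python3 drive.py '.02 0 0 0 0;.045 0 0 0 0;.07 0 0 0 0;.095 0 0 0 0;.12 0 0 0 0' 
python3 drive.py '.025 0 0 0 0;.05 0 0 0 0;.07 0 0 0 0;.072 0 0 0 0;.072 0 0 0 0'
python3 drive.py '0 0 .02 0 0;0 0 .04 0 0;0 0 .06 0 0;0 0 .078 0 0;0 0 .078 0 0'
python3 drive.py '-.006 0 0 0 0;-.012 0 0 0 0;-.016 0 0 0 0;-.02 0 0 0 0;-.022 0 0 0 0'
python3 drive.py '-.001 0 0 0 0;-.002 0 0 0 0;-.002 0 0 0 0;-.002 0 0 0 0'
cat > ang.py <<'E'
from h import *
def edge(I,rows,lo,hi,sgn):
    out=[]
    for r in rows:
        g=sgn*np.diff(cv2.GaussianBlur(I,(0,0),2)[r,lo:hi]);k=int(g.argmax());j=max(0,k-6)
        w=np.clip(g[j:k+7],0,None);out.append((lo+.5+((j+np.arange(len(w)))*w).sum()/w.sum(),r))
    return np.array(out)
def run(pic):
    a=viewer.camera("scene")[160:260,260:360];b=viewer.camera("side")[150:270,195:315]
    cv2.imwrite(pic,np.hstack([cv2.resize(x,(400,400),interpolation=cv2.INTER_CUBIC) for x in(a,b)]))
    im=cv2.imread(pic,0).astype(float);L=im[:,:400];R=im[:,400:];A=np.arange(80,100,.5)
    for name,n,I,rows,lo,hi,sgn,sc,o,y,k in(("L","scene",L,range(200,280,6),95,135,-1,4,(260,160),-.075,1),("R","scene",L,range(120,215,6),295,335,1,4,(260,160),.075,1),
        ("sR","side",R,range(90,150,5),160,200,1,3.3333,(195,150),-.075,-1)):
        e=edge(I,rows,lo,hi,sgn);f=np.polyfit(e[:,1],e[:,0],1);S=[]
        for a in A:
            c,s=np.cos(np.radians(a)),np.sin(np.radians(a))
            P=proj(n,loc([[.1-q*c+k*.002*s,y,.085+q*s+k*.002*c] for q in(.01,.1)]));S.append((P[1,0]-P[0,0])/(P[1,1]-P[0,1]))
        print(name,f[0].round(3),np.std(e[:,0]-np.polyval(f,e[:,1])).round(2),"angle",A[np.abs(np.array(S)-f[0]).argmin()])
    o=bot.get_obs();d=o["ee_pos"][:2]-P0[:2];print("tcp local x",d@[np.cos(.0893),np.sin(.0893)],"y",d@[-np.sin(.0893),np.cos(.0893)])
    T=np.radians(o["tcp_rot"][2]);d=np.array([.4747,.038])-o["ee_pos"][:2]
    print(o["ee_pos"],o["tcp_rot"],"to collar dx",d@[np.cos(T),np.sin(T)],"dy",d@[np.sin(T),-np.cos(T)])
E
python3 -c "import ang;ang.run('pics/p4.png')"
```

```text
time: 7.65
ee_pos: [0.5899, 0.0495, 0.2557]
tcp_rot: [-180.0, 0.0, 8.1]
wrist_force: [-0.0, 0.3, 0.9]
opening: 0.0165
grasp_force: 0.0
time: 8.07
ee_pos: [0.6607, 0.0596, 0.2544]
tcp_rot: [-180.0, 0.1, 8.1]
wrist_force: [-0.2, -0.3, 0.7]
opening: -0.0002
grasp_force: 0.0
time: 8.48
ee_pos: [0.6578, 0.0592, 0.1745]
tcp_rot: [-180.0, 0.3, 8.1]
wrist_force: [-1.3, -0.5, -1.3]
opening: 0.0002
grasp_force: 0.0
time: 8.9
ee_pos: [0.6378, 0.0562, 0.1797]
tcp_rot: [180.0, -0.1, 8.1]
wrist_force: [0.1, -0.3, 0.5]
opening: -0.0002
grasp_force: 0.0
time: 9.23
ee_pos: [0.6362, 0.056, 0.1783]
tcp_rot: [-180.0, 0.0, 8.1]
wrist_force: [-0.5, 1.0, -0.4]
opening: -0.0001
grasp_force: 0.0
L -0.071 0.43 angle 93.0
R -0.196 0.83 angle 94.0
sR 0.178 0.3 angle 93.5
tcp local x 0.12272805263295576 y 0.0033251890430258816
[0.63622249 0.05605699 0.17816396] [-1.79999541e+02  7.16815423e-03  8.09974192e+00] to collar dx -0.16245535714884146 dy -0.004881134064663213
```

Not touched yet. I'll creep further.

```bash
python3 drive.py '-.001 0 0 0 0;-.002 0 0 0 0;-.003 0 0 0 0;-.004 0 0 0 0;-.005 0 0 0 0'
python3 drive.py '-.001 0 0 0 0;-.002 0 0 0 0;-.003 0 0 0 0;-.003 0 0 0 0;-.003 0 0 0 0'
python3 -c "import ang;ang.run('pics/p5.png')"
```

```text
time: 9.75
ee_pos: [0.6312, 0.0555, 0.1784]
tcp_rot: [-180.0, -0.0, 8.1]
wrist_force: [1.5, 1.5, 1.0]
opening: -0.0001
grasp_force: 0.0
time: 10.17
ee_pos: [0.628, 0.0548, 0.1784]
tcp_rot: [180.0, 0.0, 8.1]
wrist_force: [1.4, 0.4, 1.4]
opening: -0.0
grasp_force: 0.0
L -0.007 0.05 angle 88.0
R -0.135 0.62 angle 90.0
sR 0.086 0.27 angle 89.5
tcp local x 0.11452074263478398 y 0.0028558714223532056
[0.62808973 0.05485761 0.1783218 ] [1.79996742e+02 1.03571040e-02 8.09495434e+00] to collar dx -0.15423515540096394 dy -0.004909789644599853
```

It's now about 89.5°. I'll retreat over the top, go to the collar, and turn to yaw ≈ 90 so the clockwise turn stays in joint range.

```bash
python3 drive.py '.005 0 0 0 0;.015 0 0 0 0;.015 0 -.02 0 0;.015 0 -.05 0 0;.015 0 -.08 0 0'
python3 drive.py '0 0 0 0 0;-.02 0 0 0 0;-.05 -.001 0 0 0;-.08 -.002 0 0 0;-.11 -.003 0 0 0'
python3 drive.py '-.025 -.001 0 0 .085;-.045 -.002 0 0 .085;-.059 -.002 0 0 .085;-.059 -.002 0 0 .085'
python3 drive.py '0 0 0 -7 .085;0 0 0 -14 .085;0 0 0 -21 .085;0 0 0 -28 .085;0 0 0 -35 .085'
python3 drive.py '0 0 0 -7 .085;0 0 0 -14 .085;0 0 0 -21 .085;0 0 0 -28 .085;0 0 0 -35 .085'
python3 drive.py '0 0 0 -7 .085;0 0 0 -12 .085;0 0 0 -12 .085'
python3 - <<'E'
import ang
from h import *
o=bot.get_obs();print(o["q"],o["opening"])
cv2.imwrite("pics/w.png",viewer.camera("wrist"));I=viewer.camera_info("wrist")
print("collar top expected px",proj("wrist",[.4747,.038,.1255],I),I["extrinsics"].round(3).tolist())
ang.run("pics/p6.png")
E
```

```text
time: 10.68
ee_pos: [0.6426, 0.057, 0.2578]
tcp_rot: [-180.0, 0.2, 8.1]
wrist_force: [0.3, -0.2, 0.7]
opening: 0.0001
grasp_force: 0.0
time: 11.1
ee_pos: [0.5326, 0.0443, 0.2574]
tcp_rot: [180.0, 0.1, 8.1]
wrist_force: [0.9, 0.5, 1.3]
opening: -0.0003
grasp_force: 0.0
time: 11.43
ee_pos: [0.4732, 0.0379, 0.259]
tcp_rot: [180.0, -0.0, 8.1]
wrist_force: [-0.9, 0.6, 0.4]
opening: 0.0483
grasp_force: 0.0
time: 11.85
ee_pos: [0.4759, 0.0382, 0.2579]
tcp_rot: [-180.0, 0.0, 43.4]
wrist_force: [-0.1, 0.5, -0.2]
opening: 0.0849
grasp_force: 0.0
time: 12.27
ee_pos: [0.4759, 0.0382, 0.2579]
tcp_rot: [-180.0, 0.0, 78.4]
wrist_force: [0.3, -0.8, -1.2]
opening: 0.0848
grasp_force: 0.0
time: 12.52
ee_pos: [0.4758, 0.0382, 0.2579]
tcp_rot: [-180.0, 0.0, 90.3]
wrist_force: [-0.3, -0.7, -0.0]
opening: 0.0849
grasp_force: 0.0
[ 4.59556789e+00 -4.87829327e+00  3.93444316e-01  9.53032032e+01
 -2.90123118e-03  9.42736687e+01] 0.08491341905954328
collar top expected px [[277.46366565 199.77867694]] [[1.0, -0.001, 0.0, 0.477], [-0.001, -0.947, -0.323, 0.122], [0.0, 0.323, -0.947, 0.376], [0.0, 0.0, 0.0, 1.0]]
L -0.008 0.12 angle 88.0
R -0.134 0.64 angle 90.0
sR 0.092 0.21 angle 89.5
tcp local x -0.038992184078862596 y -9.967405811099584e-05
[0.47545207 0.03822335 0.25803864] [-1.79977347e+02  2.18938798e-03  8.99187103e+01] to collar dx -0.00022441388065033523 dy -0.0007517554549341034
```

View pics/w.png

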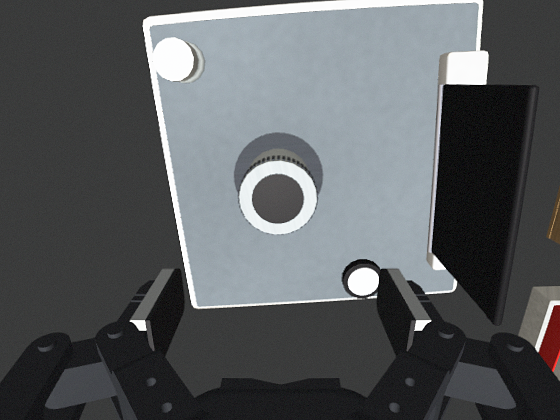

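The wrist view shows the collar centred at (278,197), within 3 px of the prediction. The shade stands clear at right, and the pot (175,60) and tile (362,280) are well clear. I'll descend and grip the head.

```bash
python3 drive.py '0 -.0007 .03 0 .085;.0005 -.0007 .06 0 .085;.0005 -.0007 .09 0 .085;.0005 -.0007 .115 0 .085;.0005 -.0007 .13 0 .085'
python3 drive.py '0 0 .005 0 .085;0 0 .01 0 .085;0 0 .01 0 .085;0 0 .01 0 .085'
python3 drive.py '0 0 0 0 .05;0 0 0 0 .05;0 0 0 0 .05;0 0 0 0 .05;0 0 0 0 .05' 40
python3 drive.py '0 0 0 0 .05;0 0 0 0 .05;0 0 0 0 .05'
python3 -c "
from workcell import bot, viewer
o=bot.get_obs();print(o['ee_pos'],o['tcp_rot'],o['wrist_force'],o['torque'],o['opening'],o['grasp_force'])"
```

```text
time: 13.08
ee_pos: [0.4734, 0.0386, 0.1252]
tcp_rot: [-179.8, 0.0, 89.9]
wrist_force: [-0.0, -0.5, -0.5]
opening: 0.0849
grasp_force: 0.0
time: 13.42
ee_pos: [0.4749, 0.0387, 0.1193]
tcp_rot: [179.9, -0.0, 90.1]
wrist_force: [0.3, -0.7, 0.7]
opening: 0.0848
grasp_force: 0.0
time: 13.83
ee_pos: [0.4747, 0.0387, 0.1189]
tcp_rot: [179.9, -0.0, 90.1]
wrist_force: [1.6, 0.1, 2.9]
opening: 0.0588
grasp_force: 42.5
time: 14.08
ee_pos: [0.4747, 0.0387, 0.1185]
tcp_rot: [179.9, -0.0, 90.1]
wrist_force: [3.4, 0.4, 2.4]
opening: 0.0588
grasp_force: 42.5
[0.474711   0.03871057 0.11853889] [ 1.79941707e+02 -4.33847532e-03  9.00989364e+01] [3.35597825 0.36302559 2.42664808] [ 0.05365925 -0.5400955  -0.02035729] 0.058840670057860804 42.511895298957825
```

```bash
python3 drive.py '0 0 .002 0 .05;0 0 .004 0 .05;0 0 .006 0 .05;0 0 .006 0 .05;0 0 .006 0 .05'
python3 drive.py '0 0 0 4 .05;0 0 0 8 .05;0 0 0 12 .05;0 0 0 16 .05;0 0 0 20 .05'
```

```text
time: 14.5
ee_pos: [0.475, 0.0384, 0.1162]
tcp_rot: [179.8, 0.0, 90.1]
wrist_force: [-9.6, -3.2, 35.0]
opening: 0.0589
grasp_force: 45.6
time: 14.92
ee_pos: [0.4739, 0.0374, 0.1161]
tcp_rot: [179.8, 0.1, 69.9]
wrist_force: [-14.9, -10.4, 39.1]
opening: 0.059
grasp_force: 46.0
```

The collar is resting on the pin. I'll ease the push a little and keep turning in small steps, feeling for the drop.

```bash
python3 drive.py '0 0 -.001 2 .05;0 0 -.0015 4 .05;0 0 -.0015 6 .05;0 0 -.0015 8 .05;0 0 -.0015 8 .05' | grep -v opening
python3 drive.py '0 0 0 2 .05;0 0 0 4 .05;0 0 0 6 .05;0 0 0 6 .05' | grep -v opening
```

```text
time: 15.33
ee_pos: [0.4742, 0.0377, 0.1166]
tcp_rot: [179.9, 0.0, 61.9]
wrist_force: [-9.9, -7.1, 27.2]
grasp_force: 45.1
time: 15.67
ee_pos: [0.4742, 0.0378, 0.1167]
tcp_rot: [179.9, 0.0, 55.9]
wrist_force: [-9.5, -7.2, 28.0]
grasp_force: 45.1
```

```bash
python3 drive.py '0 0 0 2 .05;0 0 0 4 .05;0 0 0 5 .05;0 0 0 5 .05' | egrep 'ee_pos|force|rot'
python3 drive.py '0 0 0 2 .05;0 0 0 4 .05;0 0 0 5 .05;0 0 0 5 .05' | egrep 'ee_pos|force|rot'
```

```text
ee_pos: [0.4742, 0.0378, 0.1166]
tcp_rot: [179.9, 0.0, 51.0]
wrist_force: [-9.8, -6.7, 27.6]
grasp_force: 45.1
ee_pos: [0.4742, 0.0379, 0.1163]
tcp_rot: [179.9, -0.0, 46.0]
wrist_force: [-8.0, -6.3, 24.9]
grasp_force: 44.9
```

```bash
python3 drive.py '0 0 0 2 .05;0 0 0 4 .05;0 0 0 4 .05;0 0 0 4 .05' | egrep 'ee_pos|force|rot'
python3 drive.py '0 0 0 2 .05;0 0 0 4 .05;0 0 0 4 .05;0 0 0 4 .05' | egrep 'ee_pos|force|rot'
```

```text
ee_pos: [0.4745, 0.0385, 0.1145]
tcp_rot: [179.9, -0.0, 42.1]
wrist_force: [2.7, 0.6, 1.9]
grasp_force: 43.3
ee_pos: [0.4744, 0.0386, 0.1138]
tcp_rot: [180.0, -0.0, 38.2]
wrist_force: [1.4, -0.5, 4.0]
grasp_force: 43.4
```

It dropped in. Now pushing home.

```bash
python3 drive.py '0 0 .001 0 .05;0 0 .002 0 .05;0 0 .003 0 .05;0 0 .003 0 .05;0 0 .003 0 .05' 60| egrep 'ee_pos|force|rot'
python3 drive.py '0 0 .001 0 .05;0 0 .002 0 .05;0 0 .002 0 .05;0 0 .002 0 .05' | egrep 'ee_pos|force|rot'
```

```text
ee_pos: [0.4745, 0.0388, 0.1121]
tcp_rot: [180.0, -0.1, 38.1]
wrist_force: [-2.3, -0.8, 15.4]
grasp_force: 65.5
ee_pos: [0.4747, 0.0389, 0.112]
tcp_rot: [179.9, -0.2, 38.1]
wrist_force: [-9.6, 1.0, 29.9]
grasp_force: 66.9
```

It's on a hard stop at 30 N. I'll check that this is home and not a jam, with a small turn under push plus a look.

```bash
python3 drive.py '0 0 .001 1 .05;0 0 .001 2 .05;0 0 .001 3 .05;0 0 .001 3 .05;0 0 .001 3 .05' | egrep 'time|ee_pos|force|rot'
python3 - <<'E'
import ang
from h import *
ang.run("pics/p7.png")
I=viewer.camera_info("side")
b=viewer.camera("side");u,v=proj("side",[.4747,.038,.09],I)[0].round().astype(int)
a=viewer.camera("scene");s,t=proj("scene",[.4747,.038,.09])[0].round().astype(int)
c=lambda m,u,v:cv2.resize(m[v-30:v+30,u-30:u+30],(400,400),interpolation=cv2.INTER_CUBIC)
cv2.imwrite("pics/h1.png",np.hstack([c(a,s,t),c(b,u,v)]))
for z in(.06,.061,.0615,.062,.0675): # bottom front silhouette
    print(z,((proj("side",[.4747,.038,z],I)[0]-[u-30,v-30])*6.667).round(1))
E
```

```text
time: 18.17
ee_pos: [0.4752, 0.0386, 0.1118]
tcp_rot: [179.8, -0.2, 35.1]
wrist_force: [-10.2, -1.7, 36.6]
grasp_force: 67.2
L -0.011 0.15 angle 88.0
R -0.134 0.65 angle 90.0
sR 0.077 0.21 angle 89.0
tcp local x -0.03924855079586884 y 0.0002927309874159535
[0.47516173 0.03859133 0.11183337] [179.8313375   -0.20962977  35.15317844] to collar dx -0.0007179839794384236 dy 0.00021762771837361967
0.06 [198.6 247. ]
0.061 [198.6 245.4]
0.0615 [198.6 244.6]
0.062 [198.6 243.8]
0.0675 [198.7 235. ]
```

View pics/h1.png

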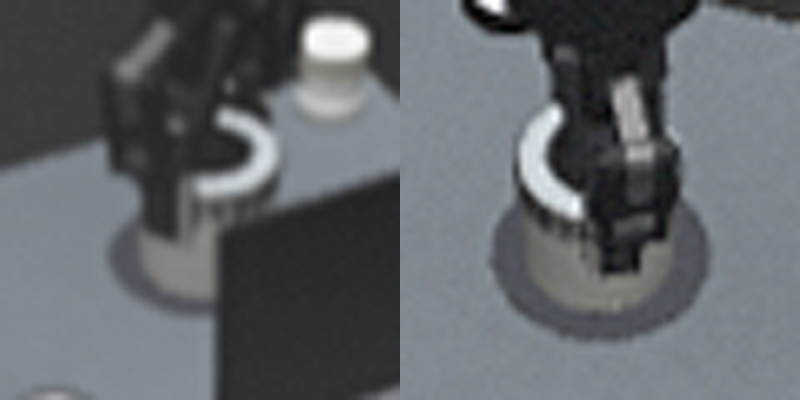

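The fingers hold the head, with pot and shade clear, and the collar's lower edge at about (598,310) on the right half. I'll compare that edge, sub-pixel, with the start picture.

```bash
python3 - <<'E'
from h import *
I=viewer.camera_info("side")
u,v=proj("side",[.4747,.038,.09],I)[0].round().astype(int)
A=cv2.imread("pics/side0.png",0).astype(float)
B=np.mean([cv2.cvtColor(viewer.camera("side"),cv2.COLOR_BGR2GRAY).astype(float) for _ in range(4)],0)
P=lambda z:proj("side",[.4747,.038,z],I)[0]
print("exp px shift for 7.5,6mm",P(.06)-P(.0675),P(.06)-P(.066))
def bot_edge(M,c):
    y=np.arange(v+4,v+24);g=np.clip(-np.diff(M[v+4:v+24,c]),0,None)
    k=g[:].argmax();j=slice(max(0,k-2),k+3);return (y[:-1][j]*g[j]).sum()/g[j].sum()
for c in range(u-6,u+8):print(c-u,round(bot_edge(A,c),2),round(bot_edge(B,c),2),round(bot_edge(B,c)-bot_edge(A,c),2))
# ECC of the left of the white ring + knurl
t=A[v-16:v+8,u-14:u-5].astype(np.float32)
def top_edge(M,c):
    g=np.clip(np.diff(M[v-24:v,c]),0,None);k=g.argmax();j=slice(max(0,k-2),k+3);return v-24+(np.arange(23)[j]*g[j]).sum()/g[j].sum()
for c in range(u-12,u-6):print("ring",c-u,round(top_edge(A,c),2),round(top_edge(B,c),2))
E
```

```text
exp px shift for 7.5,6mm [-0.01909574  1.8049788 ] [-0.01526153  1.44235427]
-6 245.75 247.66 1.91
-5 246.26 248.17 1.91
-4 246.45 248.37 1.92
-3 246.73 248.6 1.87
-2 246.77 248.48 1.72
-1 246.81 248.49 1.68
0 247.41 248.69 1.27
1 246.93 248.63 1.7
2 246.65 248.67 2.02
3 246.52 237.45 -9.07
4 246.72 247.91 1.19
5 246.13 247.53 1.4
6 245.64 237.0 -8.64
7 245.18 237.0 -8.18
ring -12 222.11 222.94
ring -11 220.0 220.85
ring -10 218.51 219.77
ring -9 217.53 210.93
ring -8 216.5 227.73
ring -7 226.75 217.85
```

```bash
python3 drive.py '-.0004 -.0002 0 0 .05;-.0007 -.0005 0 0 .05;-.0007 -.0005 .0005 0 .05;-.0007 -.0005 .0005 0 .05;-.0007 -.0005 .0005 0 .05' 80| egrep 'time|ee_pos|force|rot'
python3 - <<'E'
from h import *
I=viewer.camera_info("side");u,v=proj("side",[.4747,.038,.09],I)[0].round().astype(int)
A=cv2.imread("pics/side0.png",0).astype(np.float32)
B=np.mean([cv2.cvtColor(viewer.camera("side"),cv2.COLOR_BGR2GRAY).astype(np.float32) for _ in range(4)],0).astype(np.float32)
# vertical profile match of lower rim, left columns, fitted shift
from scipy.ndimage import shift
for lo,hi in((-8,-4),(-4,0),(-8,0)):
    best=min((np.abs(shift(A,(d,0),order=1)[v+9:v+20,u+lo:u+hi]-B[v+9:v+20,u+lo:u+hi]).sum(),d) for d in np.arange(0,3,.05));print(lo,hi,best)
# white ring / knurl left part: 2-D shift
best=min((np.abs(shift(A,(d,e),order=1)[v-14:v+4,u-13:u-8]-B[v-14:v+4,u-13:u-8]).sum(),d,e) for d in np.arange(0,3,.1) for e in np.arange(-1,1.1,.1));print("ring",best)
S=cv2.imread("pics/scene0.png",0).astype(np.float32);C=np.mean([cv2.cvtColor(viewer.camera("scene"),cv2.COLOR_BGR2GRAY).astype(np.float32) for _ in range(4)],0)
for z in(.1255,.119,.118):print(z,proj("side",[.4747,.038,z])[0]-proj("side",[.4747,.038,.1255])[0])
E
```

```text
time: 18.98
ee_pos: [0.4751, 0.0386, 0.1119]
tcp_rot: [179.8, -0.3, 35.2]
wrist_force: [-7.6, -1.8, 37.0]
grasp_force: 78.4
-8 -4 (np.float32(118.35001), np.float64(1.9500000000000002))
-4 0 (np.float32(224.75), np.float64(1.75))
-8 0 (np.float32(355.1), np.float64(1.85))
ring (np.float32(848.09), np.float64(1.9000000000000001), np.float64(-0.40000000000000013))
0.1255 [0. 0.]
0.119 [-0.01789047  1.71078702]
0.118 [-0.02062894  1.97245105]
```

The rim shifted 1.85 px (1.80 expected) and the ring 1.9 px (1.97 expected), so the collar is fully home and held. Handing in.

```bash
python3 -c "
from workcell import bot, viewer
print(bot.job_done())"
```

```text
the job is handed in; nothing more can be done
None
```

I've handed the job in at about 20 s of the 51 s limit: the shade stands at about 89.5°, and the collar, turned about 55° clockwise, dropped over the pin and is held fully home at about 37 N. The shade first coasted to about 93.5°, so I nudged it back before touching the collar.

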